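# Transfer the decorator's row to the bench rack, reversed

## Task

Move the four things from the light carry rack to the empty dark bench rack, one at a time and in reverse order: begin with the one next to the carry rack's white knob and put it in the bench rack's bay farthest from that rack's white knob, then take the next along to the next bay, and so on, until the last one stands next to the bench rack's knob. Stand each upright on the floor of its bay, in the middle, and leave the things still waiting, those already placed, the eraser and the roll of tape where they are.

Things in the scene. Friction and masses are not known exactly. Their poses are not given: they have to be found in the camera images.
- carry_rack: Light wooden rack, fixed, that holds the four things in a row at the start. Base board 380 x 90 x 8 mm; origin at the centre of its underside, x along the row, z up. Four bays 70 mm long with centres at x = -112.5, -37.5, +37.5, +112.5 mm, y = 0, floor 8 mm above the table, parted by dividers 5 mm thick that rise 12 mm above the floor; the long sides have only a 4 mm lip at y = +-42 mm.
- bench_rack: Dark wooden rack, fixed, empty at the start; otherwise the same shape, sizes, origin and axes as the carry rack. It may stand to the left or the right of it.
- carry_rack_knob: White porcelain knob, 28 mm diameter, 30 mm high, fixed on the base board at one end of the carry rack (rack x = +172 or -172 mm, either end may be drawn), marking that end; the other end has a low wooden block 12 mm high. Origin at the centre of its underside.
- bench_rack_knob: The like white porcelain knob at one end of the bench rack (rack x = +172 or -172 mm, drawn independently). Origin at the centre of its underside.
- tall_jar_center (a point): Tall pigment jar: glass, green contents, grey screw lid; 48 mm diameter, lid 45 mm, 70 mm high. The point is at its centre, half-way up, z up. Starts upright in the middle of any bay of the carry rack.
- short_jar_center (a point): Short, wide pigment jar: glass, yellow contents, cream screw lid; 51 mm diameter, lid 47 mm, 58 mm high. The point is at its centre, half-way up, z up. Starts upright in the middle of any bay of the carry rack.
- stamp_center (a point): Turned wooden rubber stamp standing on its foot: foot 26 mm, waist 13 mm, knob about 21 mm diameter from 20 mm up to its top; 64 mm high; grasp the knob. The point is at its centre, half-way up, z up. Starts upright in the middle of any bay of the carry rack.
- bud_vase_center (a point): Small white porcelain bud vase blank (solid): straight body 42 mm diameter up to 42 mm, then a narrow neck of 20 mm and a 27 mm lip; 66 mm high. The point is at its centre, half-way up, z up. Starts upright in the middle of any bay of the carry rack.
- eraser: Bystander, loose: blue and white eraser, 21 x 45 x 13 mm, lying between the racks; origin at the centre of its underside.
- masking_tape: Bystander, loose: roll of masking tape lying flat, 72 mm diameter, 19 mm high, beyond the racks; origin at the centre of its underside.
There are look-alikes about, which are no part of the job. What is shaped like the part that bears tall_jar_center but red is not meant.

How it is judged (in metres and radians):
On the way, in this order (a step that is already met when the one before it is completed fails the run):
1. the thing nearest to the carry rack's knob stands in the bench rack's bay farthest from its knob, the others still in the carry rack (((horizontal distance between tall_jar_center and carry_rack_knob between 0.1095 and 0.1595 m and distance of tall_jar_center from where it was at the start of the episode below 0.02 m) or (horizontal distance between short_jar_center and carry_rack_knob between 0.1095 and 0.1595 m and distance of short_jar_center from where it was at the start of the episode below 0.02 m) or (horizontal distance between stamp_center and carry_rack_knob between 0.1095 and 0.1595 m and distance of stamp_center from where it was at the start of the episode below 0.02 m) or (horizontal distance between bud_vase_center and carry_rack_knob between 0.1095 and 0.1595 m and distance of bud_vase_center from where it was at the start of the episode below 0.02 m)) and ((horizontal distance between tall_jar_center and carry_rack_knob between 0.1845 and 0.2345 m and distance of tall_jar_center from where it was at the start of the episode below 0.02 m) or (horizontal distance between short_jar_center and carry_rack_knob between 0.1845 and 0.2345 m and distance of short_jar_center from where it was at the start of the episode below 0.02 m) or (horizontal distance between stamp_center and carry_rack_knob between 0.1845 and 0.2345 m and distance of stamp_center from where it was at the start of the episode below 0.02 m) or (horizontal distance between bud_vase_center and carry_rack_knob between 0.1845 and 0.2345 m and distance of bud_vase_center from where it was at the start of the episode below 0.02 m)) and ((horizontal distance between tall_jar_center and carry_rack_knob between 0.2595 and 0.3095 m and distance of tall_jar_center from where it was at the start of the episode below 0.02 m) or (horizontal distance between short_jar_center and carry_rack_knob between 0.2595 and 0.3095 m and distance of short_jar_center from where it was at the start of the episode below 0.02 m) or (horizontal distance between stamp_center and carry_rack_knob between 0.2595 and 0.3095 m and distance of stamp_center from where it was at the start of the episode below 0.02 m) or (horizontal distance between bud_vase_center and carry_rack_knob between 0.2595 and 0.3095 m and distance of bud_vase_center from where it was at the start of the episode below 0.02 m)) and ((horizontal distance between tall_jar_center and bench_rack_knob between 0.2705 and 0.2985 m and y of tall_jar_center in the frame of bench_rack between -0.014 and 0.014 m) or (horizontal distance between short_jar_center and bench_rack_knob between 0.2705 and 0.2985 m and y of short_jar_center in the frame of bench_rack between -0.014 and 0.014 m) or (horizontal distance between stamp_center and bench_rack_knob between 0.2705 and 0.2985 m and y of stamp_center in the frame of bench_rack between -0.014 and 0.014 m) or (horizontal distance between bud_vase_center and bench_rack_knob between 0.2705 and 0.2985 m and y of bud_vase_center in the frame of bench_rack between -0.014 and 0.014 m)) and height (world z) of tall_jar_center between 0.038 and 0.048 m and angle between each of tall_jar_center, short_jar_center, stamp_center, bud_vase_center's own z axis and vertical below 0.12 rad and height (world z) of short_jar_center between 0.032 and 0.042 m and height (world z) of stamp_center between 0.035 and 0.045 m and height (world z) of bud_vase_center between 0.036 and 0.046 m), for 0.2 s.
2. the thing second from the carry rack's knob stands in the bench rack's bay third from its knob, those before it still in their bays, the others still in the carry rack (((horizontal distance between tall_jar_center and carry_rack_knob between 0.1845 and 0.2345 m and distance of tall_jar_center from where it was at the start of the episode below 0.02 m) or (horizontal distance between short_jar_center and carry_rack_knob between 0.1845 and 0.2345 m and distance of short_jar_center from where it was at the start of the episode below 0.02 m) or (horizontal distance between stamp_center and carry_rack_knob between 0.1845 and 0.2345 m and distance of stamp_center from where it was at the start of the episode below 0.02 m) or (horizontal distance between bud_vase_center and carry_rack_knob between 0.1845 and 0.2345 m and distance of bud_vase_center from where it was at the start of the episode below 0.02 m)) and ((horizontal distance between tall_jar_center and carry_rack_knob between 0.2595 and 0.3095 m and distance of tall_jar_center from where it was at the start of the episode below 0.02 m) or (horizontal distance between short_jar_center and carry_rack_knob between 0.2595 and 0.3095 m and distance of short_jar_center from where it was at the start of the episode below 0.02 m) or (horizontal distance between stamp_center and carry_rack_knob between 0.2595 and 0.3095 m and distance of stamp_center from where it was at the start of the episode below 0.02 m) or (horizontal distance between bud_vase_center and carry_rack_knob between 0.2595 and 0.3095 m and distance of bud_vase_center from where it was at the start of the episode below 0.02 m)) and ((horizontal distance between tall_jar_center and bench_rack_knob between 0.2705 and 0.2985 m and y of tall_jar_center in the frame of bench_rack between -0.014 and 0.014 m) or (horizontal distance between short_jar_center and bench_rack_knob between 0.2705 and 0.2985 m and y of short_jar_center in the frame of bench_rack between -0.014 and 0.014 m) or (horizontal distance between stamp_center and bench_rack_knob between 0.2705 and 0.2985 m and y of stamp_center in the frame of bench_rack between -0.014 and 0.014 m) or (horizontal distance between bud_vase_center and bench_rack_knob between 0.2705 and 0.2985 m and y of bud_vase_center in the frame of bench_rack between -0.014 and 0.014 m)) and ((horizontal distance between tall_jar_center and bench_rack_knob between 0.1955 and 0.2235 m and y of tall_jar_center in the frame of bench_rack between -0.014 and 0.014 m) or (horizontal distance between short_jar_center and bench_rack_knob between 0.1955 and 0.2235 m and y of short_jar_center in the frame of bench_rack between -0.014 and 0.014 m) or (horizontal distance between stamp_center and bench_rack_knob between 0.1955 and 0.2235 m and y of stamp_center in the frame of bench_rack between -0.014 and 0.014 m) or (horizontal distance between bud_vase_center and bench_rack_knob between 0.1955 and 0.2235 m and y of bud_vase_center in the frame of bench_rack between -0.014 and 0.014 m)) and height (world z) of tall_jar_center between 0.038 and 0.048 m and angle between each of tall_jar_center, short_jar_center, stamp_center, bud_vase_center's own z axis and vertical below 0.12 rad and height (world z) of short_jar_center between 0.032 and 0.042 m and height (world z) of stamp_center between 0.035 and 0.045 m and height (world z) of bud_vase_center between 0.036 and 0.046 m), for 0.2 s.
3. the thing third from the carry rack's knob stands in the bench rack's bay second from its knob, those before it still in their bays, the others still in the carry rack (((horizontal distance between tall_jar_center and carry_rack_knob between 0.2595 and 0.3095 m and distance of tall_jar_center from where it was at the start of the episode below 0.02 m) or (horizontal distance between short_jar_center and carry_rack_knob between 0.2595 and 0.3095 m and distance of short_jar_center from where it was at the start of the episode below 0.02 m) or (horizontal distance between stamp_center and carry_rack_knob between 0.2595 and 0.3095 m and distance of stamp_center from where it was at the start of the episode below 0.02 m) or (horizontal distance between bud_vase_center and carry_rack_knob between 0.2595 and 0.3095 m and distance of bud_vase_center from where it was at the start of the episode below 0.02 m)) and ((horizontal distance between tall_jar_center and bench_rack_knob between 0.2705 and 0.2985 m and y of tall_jar_center in the frame of bench_rack between -0.014 and 0.014 m) or (horizontal distance between short_jar_center and bench_rack_knob between 0.2705 and 0.2985 m and y of short_jar_center in the frame of bench_rack between -0.014 and 0.014 m) or (horizontal distance between stamp_center and bench_rack_knob between 0.2705 and 0.2985 m and y of stamp_center in the frame of bench_rack between -0.014 and 0.014 m) or (horizontal distance between bud_vase_center and bench_rack_knob between 0.2705 and 0.2985 m and y of bud_vase_center in the frame of bench_rack between -0.014 and 0.014 m)) and ((horizontal distance between tall_jar_center and bench_rack_knob between 0.1955 and 0.2235 m and y of tall_jar_center in the frame of bench_rack between -0.014 and 0.014 m) or (horizontal distance between short_jar_center and bench_rack_knob between 0.1955 and 0.2235 m and y of short_jar_center in the frame of bench_rack between -0.014 and 0.014 m) or (horizontal distance between stamp_center and bench_rack_knob between 0.1955 and 0.2235 m and y of stamp_center in the frame of bench_rack between -0.014 and 0.014 m) or (horizontal distance between bud_vase_center and bench_rack_knob between 0.1955 and 0.2235 m and y of bud_vase_center in the frame of bench_rack between -0.014 and 0.014 m)) and ((horizontal distance between tall_jar_center and bench_rack_knob between 0.1205 and 0.1485 m and y of tall_jar_center in the frame of bench_rack between -0.014 and 0.014 m) or (horizontal distance between short_jar_center and bench_rack_knob between 0.1205 and 0.1485 m and y of short_jar_center in the frame of bench_rack between -0.014 and 0.014 m) or (horizontal distance between stamp_center and bench_rack_knob between 0.1205 and 0.1485 m and y of stamp_center in the frame of bench_rack between -0.014 and 0.014 m) or (horizontal distance between bud_vase_center and bench_rack_knob between 0.1205 and 0.1485 m and y of bud_vase_center in the frame of bench_rack between -0.014 and 0.014 m)) and height (world z) of tall_jar_center between 0.038 and 0.048 m and angle between each of tall_jar_center, short_jar_center, stamp_center, bud_vase_center's own z axis and vertical below 0.12 rad and height (world z) of short_jar_center between 0.032 and 0.042 m and height (world z) of stamp_center between 0.035 and 0.045 m and height (world z) of bud_vase_center between 0.036 and 0.046 m), for 0.2 s.
4. the thing farthest from the carry rack's knob stands in the bench rack's bay nearest to its knob, those before it still in their bays (((horizontal distance between tall_jar_center and bench_rack_knob between 0.2705 and 0.2985 m and y of tall_jar_center in the frame of bench_rack between -0.014 and 0.014 m) or (horizontal distance between short_jar_center and bench_rack_knob between 0.2705 and 0.2985 m and y of short_jar_center in the frame of bench_rack between -0.014 and 0.014 m) or (horizontal distance between stamp_center and bench_rack_knob between 0.2705 and 0.2985 m and y of stamp_center in the frame of bench_rack between -0.014 and 0.014 m) or (horizontal distance between bud_vase_center and bench_rack_knob between 0.2705 and 0.2985 m and y of bud_vase_center in the frame of bench_rack between -0.014 and 0.014 m)) and ((horizontal distance between tall_jar_center and bench_rack_knob between 0.1955 and 0.2235 m and y of tall_jar_center in the frame of bench_rack between -0.014 and 0.014 m) or (horizontal distance between short_jar_center and bench_rack_knob between 0.1955 and 0.2235 m and y of short_jar_center in the frame of bench_rack between -0.014 and 0.014 m) or (horizontal distance between stamp_center and bench_rack_knob between 0.1955 and 0.2235 m and y of stamp_center in the frame of bench_rack between -0.014 and 0.014 m) or (horizontal distance between bud_vase_center and bench_rack_knob between 0.1955 and 0.2235 m and y of bud_vase_center in the frame of bench_rack between -0.014 and 0.014 m)) and ((horizontal distance between tall_jar_center and bench_rack_knob between 0.1205 and 0.1485 m and y of tall_jar_center in the frame of bench_rack between -0.014 and 0.014 m) or (horizontal distance between short_jar_center and bench_rack_knob between 0.1205 and 0.1485 m and y of short_jar_center in the frame of bench_rack between -0.014 and 0.014 m) or (horizontal distance between stamp_center and bench_rack_knob between 0.1205 and 0.1485 m and y of stamp_center in the frame of bench_rack between -0.014 and 0.014 m) or (horizontal distance between bud_vase_center and bench_rack_knob between 0.1205 and 0.1485 m and y of bud_vase_center in the frame of bench_rack between -0.014 and 0.014 m)) and ((horizontal distance between tall_jar_center and bench_rack_knob between 0.0455 and 0.0735 m and y of tall_jar_center in the frame of bench_rack between -0.014 and 0.014 m) or (horizontal distance between short_jar_center and bench_rack_knob between 0.0455 and 0.0735 m and y of short_jar_center in the frame of bench_rack between -0.014 and 0.014 m) or (horizontal distance between stamp_center and bench_rack_knob between 0.0455 and 0.0735 m and y of stamp_center in the frame of bench_rack between -0.014 and 0.014 m) or (horizontal distance between bud_vase_center and bench_rack_knob between 0.0455 and 0.0735 m and y of bud_vase_center in the frame of bench_rack between -0.014 and 0.014 m)) and height (world z) of tall_jar_center between 0.038 and 0.048 m and angle between each of tall_jar_center, short_jar_center, stamp_center, bud_vase_center's own z axis and vertical below 0.12 rad and height (world z) of short_jar_center between 0.032 and 0.042 m and height (world z) of stamp_center between 0.035 and 0.045 m and height (world z) of bud_vase_center between 0.036 and 0.046 m), for 0.2 s.
At the end, for the whole second after the job is handed in: All four things stand upright (within 7 degrees) on the floors of the bench rack's bays (height within 5 mm), one in each bay, each within 14 mm of the bay's middle along and across the rack, in the reverse of their order in the carry rack as counted from the knobs, released and at rest (all of step 4); the robot touches nothing.
It fails at once if the eraser is moved by more than 20 mm (distance of eraser from where it was at the start of the episode above 0.02 m).
It fails at once if the roll of tape is moved by more than 20 mm (distance of masking_tape from where it was at the start of the episode above 0.02 m).
It also fails if it takes over 128 s, if anything falls off the work surface, if the arm or the gripper's body presses on something with over 40 N, if the wrist force passes 120 N, or if a joint passes its speed limit or range.

## Robot

A 7-joint arm with a two-finger parallel gripper is mounted at the origin on a cart in front of the work surface, level with it; the furniture and walls round the work are solid. World frame = base frame: x ahead of the robot, y to its left, z up, the work surface at z = 0. Lengths are in mm, angles in rad, forces in N, time in s.
With the tool pointing down it reaches from about 350 to 900 mm from the base axis. Payload 19.9 kg.
Tool frame: the origin (TCP) lies midway between the tips of the shut fingers; the grasp point (between the pads) lies 19 mm behind it; z points along the fingers, y is the line along which they close (so a half turn about z gives the same grasp; the last joint's range is limited). The gripper opens to 94 mm and grips with 3 to 60 N. Pads are 16 mm wide; open, the fingers measure 119 mm over their backs; the gripper's body (75 mm by 177 mm) begins 78 mm behind the grasp point.
Start: joints at [1.238, 0.417, -0.01, 1.614, 0.005, 1.111, -0.053], TCP at [179.791, -598.56, 205.425] pointing down, gripper open.
Joint ranges: [-2.81, 2.81], [-0.39, 2.02], [-1.27, 1.25], [0.06, 2.57], [-1.19, 4.33], [0.19, 2], [-2.82, 2.82]. Speed limits (rad/s): [1.89, 1.89, 2.39, 2.39, 3.01, 3.01, 3.01].

## Interface

Orientations are given as a unit quaternion [w, x, y, z].
In Python, from bench import bot gives the robot as it stands. The module is installed in compiled form; this text tells all that it offers.
- The arm moves only by the tool move_arm, never from a script. Its argument "motion" is a list that holds one entry, the list of rows, each a list of 7 numbers: the turn, a rotation vector about the tool's x, y, z in rad, then the shift along the tool's x, y, z in m, then the finger opening in m, from 0 to 0.094. In form: [[[ax, ay, az, tx, ty, tz, hand], ...]]. A call has 1 to 20 rows; each row shifts and turns the commanded pose from where the row before left it, along the tool's axes as they then stand; what a row does not reach is not made up. A row lasts 1/12 s, in which the tool goes at most 41.7 mm and 7.16 degrees, less where a joint would pass 70% of its speed; a pose out of reach is approached as far as the arm can. A call is refused whole if a number of a shift passes 0.0417 or a number of a turn 0.125, either way. A call with a gripper value outside its range is refused whole. The fingers move at their own pace and stop on an object; "grip_force" is the grip in N (left out, the last holds). Time passes only in rows, so rows that do not move let the fingers close. It gives the time, the measured TCP pose, the force, the opening and the grip force at its end, in the units of the state.
- bot.get_obs(): the state, without advancing time (a new reading comes with each control period).
- bot.grab_frame(name): name is "scene" or "top" or "wrist"; returns a dict with "img" (480x640x3 uint8, red, green, blue), "K" (3x3 intrinsics, pixels), "pose" (4x4, takes a point from camera to world coordinates). Camera axes: x right, y down, z forward; pixel columns grow to the right and rows downward; lengths in mm; the calibration is good to about 2 mm. A picture is of the moment at which its call begins. There is no depth.
- bot.job_done(): hands the job in; it is judged then, once.
Trained networks look in the newest picture that a camera, given by its name, has taken for a name from the list of things; names that differ only in an ending like _2 or _b are one class to them, and where a whole thing is asked for, a point or a joint stands for the part that bears it (a point fixed in the world has none). Each returns a list of dicts, best first, with "confidence" (0 to 1); they miss things now and then, are a little off and sometimes report something else, mostly with a low value. They report only what shows in the picture. A call takes as long as a camera call. They do not tell look-alikes from the thing itself.
- bot.search_frame(name, camera): "rect" ([left, top, right, bottom] as shares, 0 to 1, of the picture: columns of its width, rows of its height, round what is visible of it).
- bot.landmark_of(name, camera): "xy" ([column, row] as shares, 0 to 1, of the picture: columns of its width, rows of its height: a listed point, or the origin of a listed thing).
The state is a dict: "time": time; "joint_pos": joint angles; "joint_vel": joint speeds; "joint_efforts": joint torques, N m; "tcp_pos": TCP position; "tool_rot": TCP orientation; "force": force on the tool from outside, world axes, zero at the start; "torque": the same for the moment, N m; "width": finger opening in mm; "grasp_force": force on a finger pad.
Only numpy, scipy, OpenCV 4.12 (cv2) and the standard library are available. Lean on these libraries where they do the work, as an engineer would, in place of code of your own. Each camera call takes 0.05 s, during which the arm holds its last target. There are 200 camera calls.

## Working session

There is one attempt and no reset: what is moved stays moved. The work goes in short steps, Python scripts to look and compute and a tool call to move; the robot and the scene stay as the last step left them, time stands still between calls to the robot, and variables do not carry over. Pictures are saved under pics/ and viewed, at most 14 in all, crops included, and the job is handed in when it is done.

Besides the shell and the picture viewer there is one more tool, called in YAML: its name, and indented under it one key for each argument. move_arm: Moves the arm, as the interface text tells. Its arguments: {"type":"object","properties":{"motion":{"type":"array","items":{"type":"array","items":{"type":"array","items":{"type":"number"}}}},"grip_force":{"type":"number"}},"required":["motion"]}

```bash
mkdir -p pics
cat > h.py <<'E'
import numpy as np, cv2
from bench import bot
def ray(f,xy,z):
    K=np.array(f["K"]);P=np.array(f["pose"]);u=np.array([xy[0]*640,xy[1]*480,1.])
    d=P[:3,:3]@np.linalg.solve(K,u);o=P[:3,3];return o+d*(z-o[2])/d[2]
def save(f,n): cv2.imwrite("pics/"+n,f["img"][:,:,::-1])
E
python3 - <<'E'
from h import *
o=bot.get_obs();print(o)
Z=dict(carry_rack=0,bench_rack=0,carry_rack_knob=8,bench_rack_knob=8,tall_jar_center=43,short_jar_center=37,stamp_center=40,bud_vase_center=41,eraser=0,masking_tape=0)
for c in("top","scene"):
    f=bot.grab_frame(c);save(f,c+"0.png")
    print(c,np.round(f["pose"],2).tolist())
    for n,z in Z.items():
        for r in bot.landmark_of(n,c)[:3]:
            print(n,round(r["confidence"],2),np.round(np.array(r["xy"])*[640,480]),np.round(ray(f,r["xy"],z)[:2]))
E
```

```text
{'time': 0.0, 'joint_pos': array([ 1.23751232,  0.41793511, -0.01027913,  1.61419317,  0.00469956,
        1.11069083, -0.05299562]), 'joint_vel': array([ 0.0009637 ,  0.00025568,  0.0001052 , -0.00128675,  0.00057052,
       -0.00084687, -0.00020948]), 'joint_efforts': array([-1.11004720e-03, -8.51253462e+01,  6.38063382e-01, -4.25996983e+01,
       -4.89564682e-02,  1.87980366e-02,  1.56316219e-04]), 'tcp_pos': array([ 179.65137536, -598.22274528,  204.84167108]), 'tool_rot': array([-5.85821646e-04,  9.89377122e-01,  1.45370385e-01, -1.36610346e-04]), 'force': array([ 0.23680206, -0.52145463,  0.24915965]), 'torque': array([0.04914992, 0.02770978, 0.11235184]), 'grasp_force': 0.0, 'width': 93.98501710606561}
top [[-0.01, -1.0, 0.1, 472.42], [-1.0, 0.01, -0.02, 9.06], [0.02, -0.1, -1.0, 1192.8], [0.0, 0.0, 0.0, 1.0]]
carry_rack 0.64 [236. 281.] [510. 165.]
bench_rack 0.79 [414. 256.] [ 560. -207.]
carry_rack_knob 0.62 [218. 199.] [682. 203.]
carry_rack_knob 0.49 [415. 254.] [ 562. -207.]
bench_rack_knob 0.68 [406. 177.] [ 727. -193.]
tall_jar_center 0.61 [240. 299.] [473. 151.]
shor
[... 279 characters left out ...]
, -0.82, -0.58, 647.96], [0.0, 0.0, 0.0, 1.0]]
carry_rack 0.97 [245. 314.] [513. 161.]
bench_rack 0.67 [389. 243.] [ 561. -205.]
carry_rack_knob 0.6 [187. 270.] [678. 209.]
carry_rack_knob 0.6 [388. 246.] [ 545. -190.]
carry_rack_knob 0.25 [307. 264.] [577.  -7.]
bench_rack_knob 0.6 [344. 208.] [ 722. -194.]
tall_jar_center 0.84 [323. 274.] [494.   7.]
tall_jar_center 0.61 [255. 302.] [488. 151.]
stamp_center 0.77 [230. 290.] [542. 173.]
bud_vase_center 0.72 [292. 325.] [408. 122.]
bud_vase_center 0.54 [343. 209.] [ 676. -161.]
bud_vase_center 0.47 [387. 243.] [ 520. -163.]
eraser 0.57 [305. 264.] [588. -10.]
masking_tape 0.69 [275. 211.] [806. -53.]
masking_tape 0.21 [307. 264.] [585. -12.]
```

View pics/top0.png

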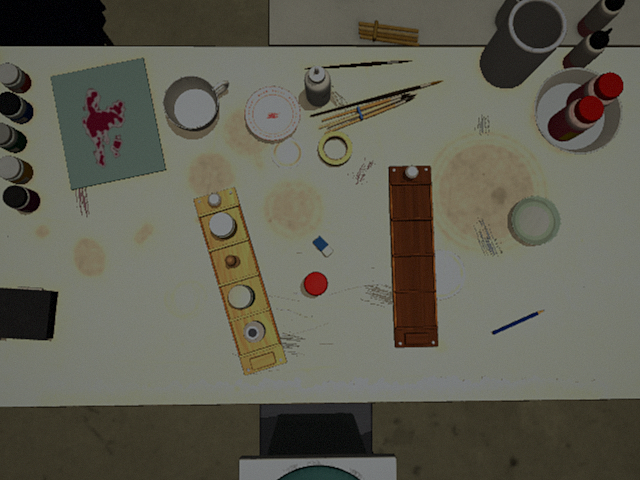

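View pics/scene0.png

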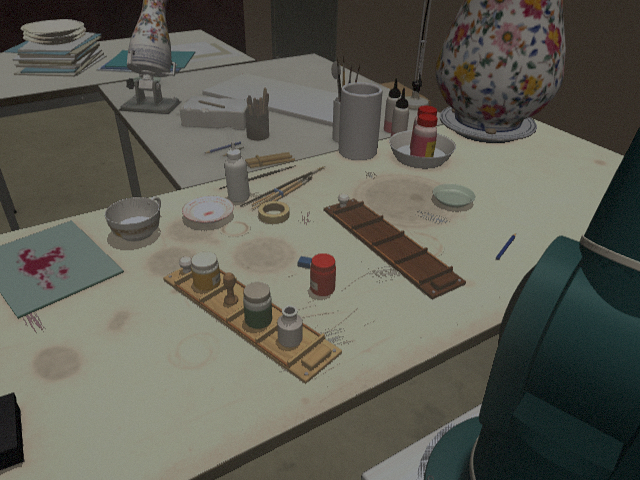

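Top view: carry knob at (214,199). Going away from it come the short jar (222,226), stamp (232,261), tall jar (241,297) and vase (254,331). The bench rack knob is at (411,172), so its farthest bay is the one nearest the robot, around (414,318). Two things could be the tall jar: the one in the rack (scene 257,305, green) and the red one (scene 323,274). The green one fits. I'll confirm it in a crop and fit the racks.

Run:
```python
from h import *
s=cv2.imread("pics/scene0.png")[240:390,150:350];cv2.imwrite("pics/crop1.png",cv2.resize(s,(800,600),interpolation=cv2.INTER_CUBIC))
f=bot.grab_frame("top");im=f["img"];hsv=cv2.cvtColor(im,cv2.COLOR_RGB2HSV)
print(hsv[230,425],hsv[260,412],hsv[245,215],hsv[275,225],hsv[300,360])
for nm,roi,lo,hi in(("bench",(380,155,450,360),(0,90,20),(20,255,160)),("carry",(180,175,300,385),(10,90,90),(30,255,255))):
    x0,y0,x1,y1=roi;m=np.zeros(im.shape[:2],np.uint8);m[y0:y1,x0:x1]=cv2.inRange(hsv,np.array(lo),np.array(hi))[y0:y1,x0:x1]
    m=cv2.morphologyEx(m,cv2.MORPH_OPEN,np.ones((3,3)))
    n,l,st,_=cv2.connectedComponentsWithStats(m);k=1+st[1:,4].argmax()
    p=np.argwhere(l==k)[:,::-1]+.5
    w=np.array([ray(f,q/[640,480],8)[:2] for q in p],np.float32)
    r=cv2.minAreaRect(w);print(nm,r,"\n",np.round(cv2.boxPoints(r)))
for n in("carry_rack_knob","bench_rack_knob"):
    r=bot.landmark_of(n,"top")[0]; 
    b=bot.search_frame(n,"top")[0];c=[(b["rect"][0]+b["rect"][2])/2,(b["rect"][1]+b["rect"][3])/2]
    print(n,ray(f,r["xy"],8),"rect",ray(f,c,23))
Z=dict(tall_jar_center=43,short_jar_center=37,stamp_center=40,bud_vase_center=41)
for n,z in Z.items():
    b=bot.search_frame(n,"top")[0];c=[(b["rect"][0]+b["rect"][2])/2,(b["rect"][1]+b["rect"][3])/2]
    print(n,b["confidence"],ray(f,c,z)[:2])
```

```text
[ 10 204  55] [ 10 206  57] [ 20 139 128] [ 17 153 122] [ 42  20 129]
bench ((560.4134521484375, -204.15345764160156), (377.79638671875, 90.37614440917969), 0.8275507092475891) 
 [[ 371. -162.]
 [ 372. -252.]
 [ 750. -247.]
 [ 749. -156.]]
carry ((455.56707763671875, 139.88381958007812), (261.18914794921875, 89.94884490966797), 16.960159301757812) 
 [[318. 145.]
 [344.  59.]
 [594. 135.]
 [567. 221.]]
carry_rack_knob [676.652476   200.27487444   8.        ] rect [675.89587197 203.45840035  23.        ]
bench_rack_knob [ 732.92013628 -196.20111006    8.        ] rect [ 732.72401934 -196.08954003   23.        ]
tall_jar_center 0.91 [498.28293218   1.83940259]
short_jar_center 0.9 [618.69327862 190.19262613]
stamp_center 0.53 [550.76199493 169.23519698]
bud_vase_center 0.8 [407.43700358 124.4963041 ]
```

View pics/crop1.png

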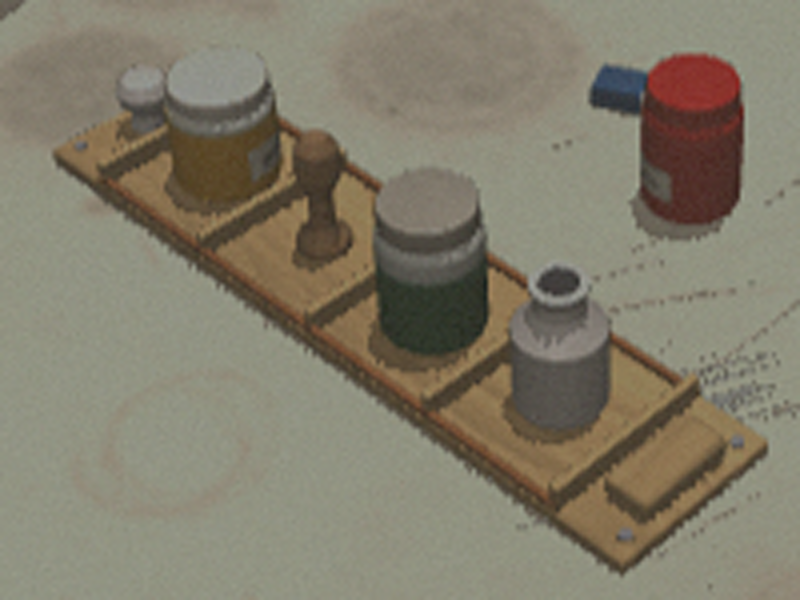

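The crop confirms it: the green tall jar stands third from the carry knob, and the red jar is beside the eraser, outside the rack. From the rack fits, the carry bays run from (405,125) to (620,190) at yaw 17.0°. The bench bays run from (448,-206) to (673,-202) at yaw 0.8°. Next I move towards the short jar.

move_arm:
  motion:
    - [[0, 0, 0, 0.026, -0.025, 0, 0.094], [0, 0, 0, 0.026, -0.025, 0, 0.094], [0, 0, 0, 0.026, -0.025, 0, 0.094], [0, 0, 0, 0.026, -0.025, 0, 0.094], [0, 0, 0, 0.026, -0.025, 0, 0.094], [0, 0, 0, 0.026, -0.025, 0, 0.094], [0, 0, 0, 0.026, -0.025, 0, 0.094], [0, 0, 0, 0.026, -0.025, 0, 0.094], [0, 0, 0, 0.026, -0.025, 0, 0.094], [0, 0, 0, 0.026, -0.025, 0, 0.094], [0, 0, 0, 0.026, -0.025, 0, 0.094], [0, 0, 0, 0.026, -0.025, 0, 0.094], [0, 0, 0, 0.026, -0.025, 0, 0.094], [0, 0, 0, 0.026, -0.025, 0, 0.094], [0, 0, 0, 0.026, -0.025, 0, 0.094], [0, 0, 0, 0.026, -0.025, 0, 0.094], [0, 0, 0, 0.026, -0.025, 0, 0.094], [0, 0, 0, 0.026, -0.025, 0, 0.094], [0, 0, 0, 0.026, -0.025, 0, 0.094], [0, 0, 0, 0, 0, 0, 0.094]]
  grip_force: 20

```text
time: 3.22
tcp_pos: [518.3, 4.8, 205.7]
tool_rot: [-0.001, 0.989, 0.149, 0.001]
force: [0.1, 0.5, 0.2]
width: 94.2
grasp_force: 0.0
```

move_arm:
  motion:
    - [[0, 0, 0, 0.025, -0.0245, 0, 0.094], [0, 0, 0, 0.025, -0.0245, 0, 0.094], [0, 0, 0, 0.025, -0.0245, 0, 0.094], [0, 0, 0, 0.025, -0.0245, 0, 0.094], [0, 0, 0, 0.025, -0.0245, 0, 0.094], [0, 0, 0, 0.025, -0.0245, 0, 0.094], [0, 0, 0, 0, 0, 0, 0.094], [0, 0, 0, 0, 0, 0, 0.094]]

```text
time: 3.88
tcp_pos: [617.5, 184.3, 204.8]
tool_rot: [-0.0, 0.989, 0.147, -0.0]
force: [-0.8, -0.6, -0.8]
width: 94.0
grasp_force: 0.0
```

```bash
cat >> h.py <<'E'
def psi():
    q=bot.get_obs()["tool_rot"]; return 2*np.arctan2(q[2],q[1])
def to(x,y,z,yaw=None):
    o=bot.get_obs();p=o["tcp_pos"];a=psi();d=np.array([x,y,z])-p
    print("tcp",np.round(p,1),"yaw",round(np.degrees(a),2),"q",np.round(o["tool_rot"],4),"tool d",np.round([np.cos(a)*d[0]+np.sin(a)*d[1],np.sin(a)*d[0]-np.cos(a)*d[1],-d[2]],1),
      "" if yaw is None else "az %.3f"%(a-np.radians(yaw)))
Z=dict(carry_rack_knob=8,bench_rack_knob=8,tall_jar_center=43,short_jar_center=37,stamp_center=40,bud_vase_center=41,carry_rack=0,bench_rack=0)
def look(cam,names,fn=None):
    f=bot.grab_frame(cam)
    if fn: save(f,fn)
    for n in names:
        for r in bot.landmark_of(n,cam)[:2]: print(n,round(r["confidence"],2),np.round(np.array(r["xy"])*[640,480]),np.round(ray(f,r["xy"],Z[n])[:2],1))
    return f
E
python3 - <<'E'
from h import *
look("wrist",["short_jar_center","stamp_center","tall_jar_center","carry_rack_knob"],"w1.png")
to(620.3,190.3,16,16.96)
E
```

```text
short_jar_center 0.87 [310. 222.] [614.3 189.7]
stamp_center 0.9 [304. 296.] [541.8 173.6]
tall_jar_center 0.69 [308. 360.] [475.8 149.8]
tall_jar_center 0.68 [447. 371.] [504.6   7. ]
carry_rack_knob 0.74 [305. 150.] [675.1 212.6]
carry_rack_knob 0.39 [589. 114.] [784.  -33.4]
tcp [617.6 181.1 205.7] yaw 16.63 q [3.000e-04 9.895e-01 1.447e-01 1.000e-04] tool d [  5.2  -8.1 189.7] az -0.006
```

View pics/w1.png

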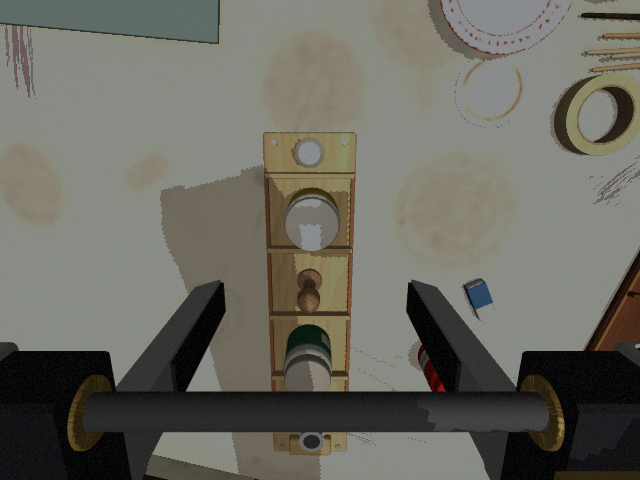

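The wrist view shows the rack standing vertical in the picture, centred at column 310, with the fingers midway at about 315. The short jar is at (312,220), stamp (309,288), tall jar (308,360) and carry knob (309,152). The tool is aligned with the rack. I descend on the short jar and grip.

move_arm:
  motion:
    - [[0, 0, 0, 0.004, -0.007, 0.0315, 0.094], [0, 0, 0, 0, 0, 0.0315, 0.094], [0, 0, 0, 0, 0, 0.0315, 0.094], [0, 0, 0, 0, 0, 0.0315, 0.094], [0, 0, 0, 0, 0, 0.0315, 0.094], [0, 0, 0, 0, 0, 0.0315, 0.094], [0, 0, 0, 0, 0, 0, 0.094], [0, 0, 0, 0, 0, 0, 0], [0, 0, 0, 0, 0, 0, 0], [0, 0, 0, 0, 0, 0, 0], [0, 0, 0, 0, 0, 0, 0], [0, 0, 0, 0, 0, 0, 0], [0, 0, 0, 0, 0, 0, 0]]

```text
time: 5.22
tcp_pos: [619.8, 190.3, 17.3]
tool_rot: [-0.0, 0.989, 0.145, 0.001]
force: [-0.5, -0.7, -0.9]
width: 57.5
grasp_force: 0.0
```

move_arm:
  motion:
    - [[0, 0, 0, 0, 0, 0, 0], [0, 0, 0, 0, 0, 0, 0], [0, 0, 0, 0, 0, 0, 0], [0, 0, 0, 0, 0, 0, 0], [0, 0, 0, 0, 0, -0.01, 0], [0, 0, 0, 0, 0, -0.03, 0], [0, 0, 0, 0, 0, -0.03, 0], [0, 0, 0, 0, 0, -0.03, 0], [0, 0, 0, 0, 0, -0.02, 0], [0, 0, 0, 0, 0, 0, 0]]

```text
time: 6.05
tcp_pos: [621.2, 191.2, 141.6]
tool_rot: [-0.001, 0.989, 0.145, 0.003]
force: [0.1, 0.0, -1.6]
width: 50.4
grasp_force: 20.0
```

move_arm:
  motion:
    - [[0, 0, 0.0925, 0, 0, 0, 0], [0, 0, 0.0925, 0, 0, 0, 0], [0, 0, 0.0925, 0, 0, 0, 0], [0, 0, 0, -0.009, 0.02, 0, 0], [0, 0, 0, -0.015, 0.0333, 0, 0], [0, 0, 0, -0.015, 0.0333, 0, 0], [0, 0, 0, -0.015, 0.0333, 0, 0], [0, 0, 0, -0.015, 0.0333, 0, 0], [0, 0, 0, -0.015, 0.0333, 0, 0], [0, 0, 0, -0.015, 0.0333, 0, 0], [0, 0, 0, -0.015, 0.0333, 0, 0], [0, 0, 0, -0.015, 0.0333, 0, 0], [0, 0, 0, -0.015, 0.0333, 0, 0], [0, 0, 0, -0.015, 0.0333, 0, 0], [0, 0, 0, -0.015, 0.0333, 0, 0], [0, 0, 0, -0.0033, 0.0067, 0, 0], [0, 0, 0, 0, 0, 0, 0], [0, 0, 0, 0, 0, 0, 0], [0, 0, 0, 0, 0, 0, 0]]

```text
time: 7.63
tcp_pos: [448.3, -204.0, 136.4]
tool_rot: [-0.0, 1.0, 0.008, 0.0]
force: [0.3, 0.0, -2.1]
width: 50.7
grasp_force: 20.0
```

Run:
```python
from h import *
look("wrist",["bench_rack_knob"],"w2.png")
look("top",["bench_rack_knob","short_jar_center"],"t2.png")
to(447.9,-205.8,17,0.83)
```

```text
bench_rack_knob 0.47 [409. 176.] [ 729.3 -198.4]
tcp [ 448.1 -204.5  136.4] yaw 0.89 q [-1.0e-04  1.0e+00  7.8e-03 -1.0e-04] tool d [ -0.2   1.3 119.4] az 0.001
```

View pics/w2.png

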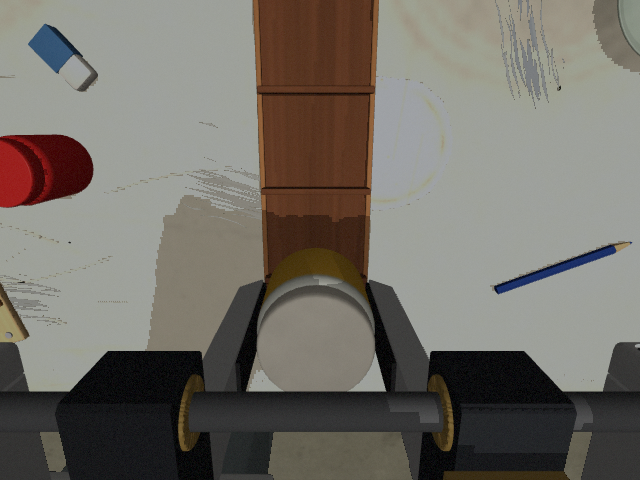

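Run:
```python
from h import *
f=bot.grab_frame("wrist")
for px in([316,189],[317,90],[261,189],[371,189]): print(px,ray(f,np.array(px)/[640,480],20)[:2])
```

```text
[316, 189] [ 485.73445882 -203.96112225]
[317, 90] [ 557.92800449 -203.60373565]
[261, 189] [ 485.10505373 -160.96462729]
[371, 189] [ 486.36388144 -246.95881455]
```

The wrist view shows the jar centred over the bench rack at column 316, between the rack edges at 261 and 371. The first divider, at row 189, comes out at x=485.7 against the fitted 485.4. I lower and release.

move_arm:
  motion:
    - [[0, 0, 0, 0, 0, 0.03, 0], [0, 0, 0, 0, 0, 0.03, 0], [0, 0, 0, 0, 0, 0.03, 0], [0, 0, 0, 0, 0, 0.018, 0], [0, 0, 0, 0, 0, 0.006, 0], [0, 0, 0, 0, 0, 0.0045, 0], [0, 0, 0, 0, 0, 0, 0], [0, 0, 0, 0, 0, 0, 0.094], [0, 0, 0, 0, 0, 0, 0.094], [0, 0, 0, 0, 0, 0, 0.094], [0, 0, 0, 0, 0, 0, 0.094], [0, 0, 0, 0, 0, 0, 0.094], [0, 0, 0, 0, 0, 0, 0.094], [0, 0, 0, 0, 0, -0.015, 0.094], [0, 0, 0, 0, 0, -0.035, 0.094], [0, 0, 0, 0, 0, -0.035, 0.094], [0, 0, 0, 0, 0, -0.035, 0.094], [0, 0, 0, 0, 0, -0.035, 0.094], [0, 0, 0, 0, 0, -0.033, 0.094], [0, 0, 0, 0, 0, 0, 0.094]]

```text
time: 9.6
tcp_pos: [450.1, -206.1, 212.0]
tool_rot: [0.002, 1.0, 0.007, 0.004]
force: [0.5, -0.1, -0.1]
width: 93.9
grasp_force: 0.0
```

Run:
```python
from h import *
look("wrist",["short_jar_center"],"w3.png")
to(548.6,168.4,206,16.9)
```

```text
short_jar_center 0.76 [313. 225.] [ 445.6 -204.5]
tcp [ 448.2 -205.5  207. ] yaw 0.81 q [7.e-04 1.e+00 7.e-03 1.e-03] tool d [ 105.7 -372.5    1. ] az -0.281
```

View pics/w3.png

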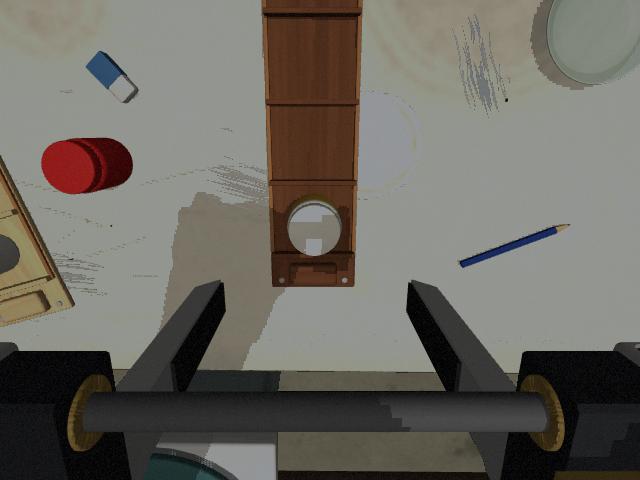

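The short jar stands upright in the bench rack's farthest bay, at (314,228). Next is the stamp.

move_arm:
  motion:
    - [[0, 0, 0, 0.005, -0.017, 0, 0.094], [0, 0, 0, 0.0097, -0.0339, 0, 0.094], [0, 0, 0, 0.0097, -0.0339, 0, 0.094], [0, 0, 0, 0.0097, -0.0339, 0, 0.094], [0, 0, 0, 0.0097, -0.0339, 0, 0.094], [0, 0, 0, 0.0097, -0.0339, 0, 0.094], [0, 0, 0, 0.0097, -0.0339, 0, 0.094], [0, 0, 0, 0.0097, -0.0339, 0, 0.094], [0, 0, 0, 0.0097, -0.0339, 0, 0.094], [0, 0, 0, 0.0097, -0.0339, 0, 0.094], [0, 0, 0, 0.0097, -0.0339, 0, 0.094], [0, 0, 0, 0.0047, -0.0169, 0, 0.094], [0, 0, -0.0937, 0, 0, 0, 0.094], [0, 0, -0.0937, 0, 0, 0, 0.094], [0, 0, -0.0937, 0, 0, 0, 0.094], [0, 0, 0, 0, 0, 0, 0.094]]

```text
time: 11.03
tcp_pos: [548.5, 169.2, 204.4]
tool_rot: [-0.0, 0.989, 0.15, -0.001]
force: [-0.2, -0.5, 0.5]
width: 93.9
grasp_force: 0.0
```

Run:
```python
from h import *
f=look("wrist",["stamp_center"],"w4.png")
b=bot.search_frame("stamp_center","wrist")[0]["rect"];print(np.round(np.array(b)*[640,480,640,480]))
to(548.6,168.4,36,16.9)
```

```text
stamp_center 0.93 [311. 222.] [546.1 173.4]
[303. 205. 328. 240.]
tcp [548.9 168.9 205.2] yaw 16.72 q [-1.000e-04  9.894e-01  1.454e-01 -6.000e-04] tool d [ -0.4   0.4 169.2] az -0.003
```

View pics/w4.png

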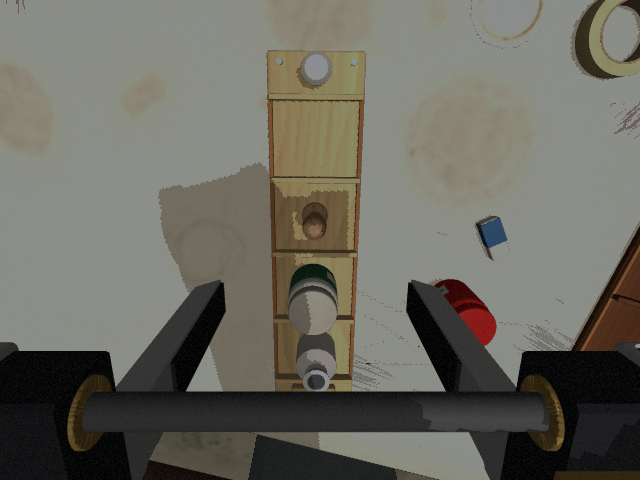

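The stamp is in the middle of its bay at (314,222), with the dividers at rows 179 and 251. I grasp it by the knob.

move_arm:
  motion:
    - [[0, 0, 0, 0, 0, 0.028, 0.055], [0, 0, 0, 0, 0, 0.028, 0.055], [0, 0, 0, 0, 0, 0.028, 0.055], [0, 0, 0, 0, 0, 0.028, 0.055], [0, 0, 0, 0, 0, 0.028, 0.055], [0, 0, 0, 0, 0, 0.028, 0.055], [0, 0, 0, 0, 0, 0, 0], [0, 0, 0, 0, 0, 0, 0], [0, 0, 0, 0, 0, 0, 0], [0, 0, 0, 0, 0, 0, 0], [0, 0, 0, 0, 0, 0, 0], [0, 0, 0, 0, 0, 0, 0], [0, 0, 0, 0, 0, 0, 0], [0, 0, 0, 0, 0, 0, 0]]

```text
time: 12.35
tcp_pos: [549.9, 169.5, 39.1]
tool_rot: [-0.0, 0.989, 0.147, 0.001]
force: [-0.0, 0.2, 7.8]
width: 20.1
grasp_force: 20.0
```

move_arm:
  motion:
    - [[0, 0, 0, 0, 0, 0, 0.035], [0, 0, 0, 0, 0, 0, 0.035], [0, 0, 0, 0, 0, 0.006, 0.035], [0, 0, 0, 0, 0, 0, 0.035], [0, 0, 0, 0, 0, 0, 0], [0, 0, 0, 0, 0, 0, 0], [0, 0, 0, 0, 0, 0, 0], [0, 0, 0, 0, 0, 0, 0], [0, 0, 0, 0, 0, 0, 0]]

```text
time: 13.1
tcp_pos: [549.2, 169.2, 32.0]
tool_rot: [-0.0, 0.989, 0.147, 0.0]
force: [-0.4, -0.4, -0.6]
width: 20.1
grasp_force: 20.0
```

move_arm:
  motion:
    - [[0, 0, 0, 0, 0, -0.014, 0], [0, 0, 0, 0, 0, -0.03, 0], [0, 0, 0, 0, 0, -0.03, 0], [0, 0, 0.0937, 0, 0, -0.03, 0], [0, 0, 0.0937, 0, 0, 0, 0], [0, 0, 0.0937, 0, 0, 0, 0], [0, 0, 0, -0.0014, 0.017, 0, 0], [0, 0, 0, -0.0028, 0.0339, 0, 0], [0, 0, 0, -0.0028, 0.0339, 0, 0], [0, 0, 0, -0.0028, 0.0339, 0, 0], [0, 0, 0, -0.0028, 0.0339, 0, 0], [0, 0, 0, -0.0028, 0.0339, 0, 0], [0, 0, 0, -0.0028, 0.0339, 0, 0], [0, 0, 0, -0.0028, 0.0339, 0, 0], [0, 0, 0, -0.0028, 0.0339, 0, 0], [0, 0, 0, -0.0028, 0.0339, 0, 0], [0, 0, 0, -0.0028, 0.0339, 0, 0], [0, 0, 0, -0.0014, 0.017, 0, 0], [0, 0, 0, 0, 0, 0, 0], [0, 0, 0, 0, 0, 0, 0]]

```text
time: 14.77
tcp_pos: [523.6, -204.8, 136.8]
tool_rot: [-0.0, 1.0, 0.006, 0.0]
force: [1.1, 1.5, 0.1]
width: 20.2
grasp_force: 20.0
```

Run:
```python
from h import *
f=look("wrist",[],"w5.png")
f2=look("top",["stamp_center"],None)
to(522.9,-204.3,33,0.83)
```

```text
tcp [ 524.  -203.   136.5] yaw 0.91 q [-2.e-04  1.e+00  8.e-03  2.e-04] tool d [ -1.1   1.3 103.5] az 0.001
```

View pics/w5.png

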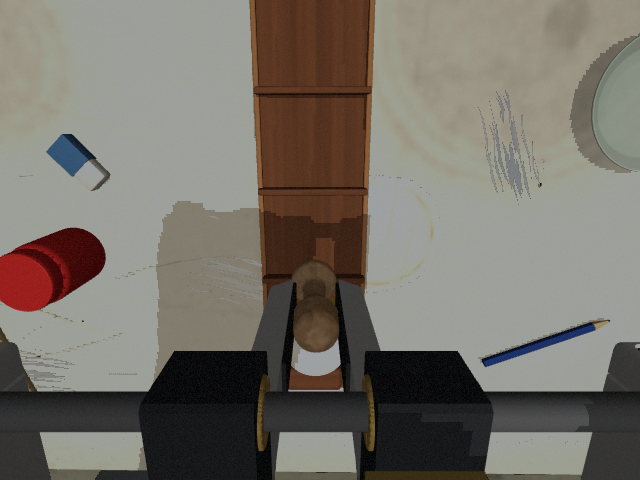

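The stamp hangs straight at (316,325), in line with the rack centre and between the dividers of bay 2. I lower and release.

move_arm:
  motion:
    - [[0, 0, 0, -0.001, 0, 0.03, 0], [0, 0, 0, 0, 0, 0.03, 0], [0, 0, 0, 0, 0, 0.025, 0], [0, 0, 0, 0, 0, 0.01, 0], [0, 0, 0, 0, 0, 0.005, 0], [0, 0, 0, 0, 0, 0.0035, 0], [0, 0, 0, 0, 0, 0, 0], [0, 0, 0, 0, 0, 0, 0.094], [0, 0, 0, 0, 0, 0, 0.094], [0, 0, 0, 0, 0, 0, 0.094], [0, 0, 0, 0, 0, 0, 0.094], [0, 0, 0, 0, 0, -0.005, 0.094], [0, 0, 0, 0, 0, -0.02, 0.094], [0, 0, 0, 0, 0, -0.035, 0.094], [0, 0, 0, 0, 0, -0.035, 0.094], [0, 0, 0, 0, 0, -0.035, 0.094], [0, 0, 0, 0, 0, -0.035, 0.094], [0, 0, 0, 0, 0, -0.009, 0.094], [0, 0, 0, 0, 0, 0, 0.094]]

```text
time: 16.5
tcp_pos: [523.9, -204.7, 209.8]
tool_rot: [0.001, 1.0, 0.007, 0.002]
force: [-0.0, 0.1, 0.0]
width: 93.4
grasp_force: 0.0
```

Run:
```python
from h import *
look("wrist",["stamp_center","short_jar_center"],"w6.png")
to(476.8,146.5,206,16.9)
```

```text
stamp_center 0.8 [307. 224.] [ 520.8 -196.9]
short_jar_center 0.76 [316. 297.] [ 445.1 -206.4]
tcp [ 522.1 -204.1  205.4] yaw 0.82 q [-3.0e-04  1.0e+00  7.1e-03 -7.0e-04] tool d [ -40.3 -351.2   -0.6] az -0.281
```

View pics/w6.png

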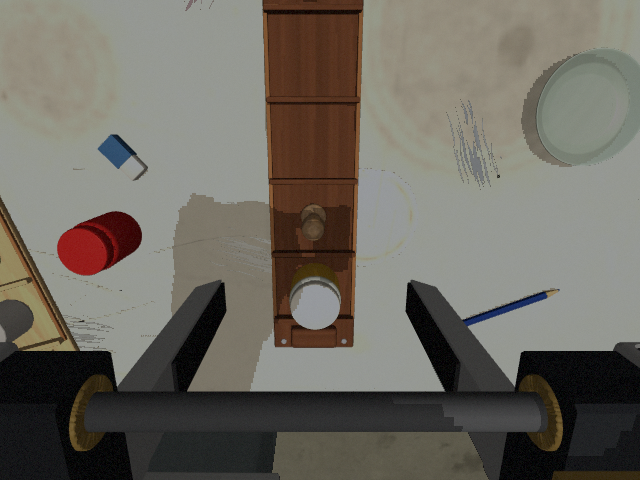

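The stamp stands upright at (313,223) in bay 2, and the short jar at (316,300) has not moved. The tall jar is next, at about (477,146).

move_arm:
  motion:
    - [[0, 0, 0, -0.0018, -0.016, 0, 0.094], [0, 0, 0, -0.0037, -0.032, 0, 0.094], [0, 0, 0, -0.0037, -0.032, 0, 0.094], [0, 0, 0, -0.0037, -0.032, 0, 0.094], [0, 0, 0, -0.0037, -0.032, 0, 0.094], [0, 0, 0, -0.0037, -0.032, 0, 0.094], [0, 0, 0, -0.0037, -0.032, 0, 0.094], [0, 0, 0, -0.0037, -0.032, 0, 0.094], [0, 0, 0, -0.0037, -0.032, 0, 0.094], [0, 0, 0, -0.0037, -0.032, 0, 0.094], [0, 0, 0, -0.0037, -0.032, 0, 0.094], [0, 0, 0, -0.0018, -0.016, 0, 0.094], [0, 0, -0.0937, 0, 0, 0, 0.094], [0, 0, -0.0937, 0, 0, 0, 0.094], [0, 0, -0.0937, 0, 0, 0, 0.094], [0, 0, 0, 0, 0, 0, 0.094]]

```text
time: 17.98
tcp_pos: [476.0, 147.6, 205.3]
tool_rot: [-0.0, 0.989, 0.15, -0.001]
force: [-0.1, -0.5, -0.3]
width: 94.2
grasp_force: 0.0
```

Run:
```python
from h import *
look("wrist",["tall_jar_center","bud_vase_center"],"w7.png")
to(476.8,146.5,20,16.9)
```

```text
tall_jar_center 0.72 [468. 245.] [497.4   4. ]
bud_vase_center 0.9 [318. 293.] [407.5 124.6]
tcp [476.6 147.2 205.9] yaw 16.73 q [-1.000e-04  9.894e-01  1.455e-01 -6.000e-04] tool d [  0.    0.7 185.9] az -0.003
```

View pics/w7.png

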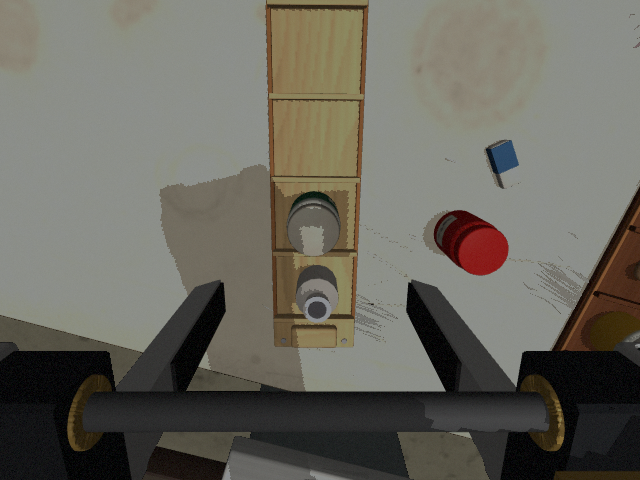

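The green tall jar is centred at (313,223), and the red look-alike is well to the right at (475,245). I grasp the green one.

move_arm:
  motion:
    - [[0, 0, 0, 0, 0, 0.031, 0.094], [0, 0, 0, 0, 0, 0.031, 0.094], [0, 0, 0, 0, 0, 0.031, 0.094], [0, 0, 0, 0, 0, 0.031, 0.094], [0, 0, 0, 0, 0, 0.031, 0.094], [0, 0, 0, 0, 0, 0.031, 0.094], [0, 0, 0, 0, 0, 0, 0.094], [0, 0, 0, 0, 0, 0, 0], [0, 0, 0, 0, 0, 0, 0], [0, 0, 0, 0, 0, 0, 0], [0, 0, 0, 0, 0, 0, 0], [0, 0, 0, 0, 0, 0, 0], [0, 0, 0, 0, 0, 0, 0], [0, 0, 0, 0, 0, 0, 0], [0, 0, 0, 0, 0, 0, 0], [0, 0, 0, 0, 0, 0, 0], [0, 0, 0, 0, 0, 0, 0]]

```text
time: 19.55
tcp_pos: [477.2, 147.2, 20.8]
tool_rot: [0.0, 0.989, 0.147, 0.0]
force: [-0.7, -0.7, 6.9]
width: 48.0
grasp_force: 20.0
```

move_arm:
  motion:
    - [[0, 0, 0, 0, 0, -0.02, 0], [0, 0, 0, 0, 0, -0.03, 0], [0, 0, 0, 0, 0, -0.035, 0], [0, 0, 0.0937, 0, 0, -0.035, 0], [0, 0, 0.0937, 0, 0, 0, 0], [0, 0, 0.0937, 0, 0, 0, 0], [0, 0, 0, 0.0053, 0.016, 0, 0], [0, 0, 0, 0.0105, 0.032, 0, 0], [0, 0, 0, 0.0105, 0.032, 0, 0], [0, 0, 0, 0.0105, 0.032, 0, 0], [0, 0, 0, 0.0105, 0.032, 0, 0], [0, 0, 0, 0.0105, 0.032, 0, 0], [0, 0, 0, 0.0105, 0.032, 0, 0], [0, 0, 0, 0.0105, 0.032, 0, 0], [0, 0, 0, 0.0105, 0.032, 0, 0], [0, 0, 0, 0.0105, 0.032, 0, 0], [0, 0, 0, 0.0105, 0.032, 0, 0], [0, 0, 0, 0.0053, 0.016, 0, 0], [0, 0, 0, 0, 0, 0, 0], [0, 0, 0, 0, 0, 0, 0]]

```text
time: 21.22
tcp_pos: [597.4, -203.9, 139.9]
tool_rot: [-0.0, 1.0, 0.006, -0.0]
force: [-0.0, 0.8, -0.2]
width: 47.9
grasp_force: 20.0
```

Run:
```python
from h import *
f=look("wrist",[],"w8.png")
to(597.9,-203.5,21,0.83)
```

```text
tcp [ 597.4 -202.7  140.1] yaw 0.83 q [-4.0e-04  1.0e+00  7.2e-03 -3.0e-04] tool d [  0.5   0.8 119.1] az -0.000
```

View pics/w8.png

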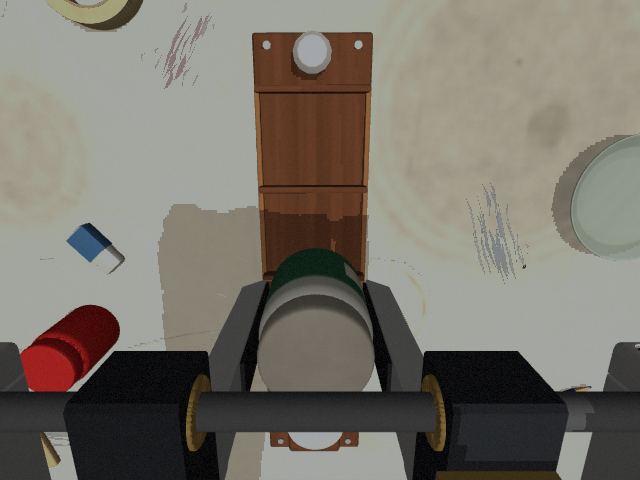

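The jar is centred over bay 3. The far divider is at row 188, the same relation as for bay 1, and the knob is at (312,52). I lower and release.

move_arm:
  motion:
    - [[0, 0, 0, 0, 0, 0.03, 0], [0, 0, 0, 0, 0, 0.03, 0], [0, 0, 0, 0, 0, 0.03, 0], [0, 0, 0, 0, 0, 0.018, 0], [0, 0, 0, 0, 0, 0.006, 0], [0, 0, 0, 0, 0, 0.005, 0], [0, 0, 0, 0, 0, 0, 0], [0, 0, 0, 0, 0, 0, 0.094], [0, 0, 0, 0, 0, 0, 0.094], [0, 0, 0, 0, 0, 0, 0.094], [0, 0, 0, 0, 0, 0, 0.094], [0, 0, 0, 0, 0, 0, 0.094], [0, 0, 0, 0, 0, 0, 0.094], [0, 0, 0, 0, 0, -0.015, 0.094], [0, 0, 0, 0, 0, -0.035, 0.094], [0, 0, 0, 0, 0, -0.035, 0.094], [0, 0, 0, 0, 0, -0.035, 0.094], [0, 0, 0, 0, 0, -0.035, 0.094], [0, 0, 0, 0, 0, -0.03, 0.094], [0, 0, 0, 0, 0, 0, 0.094]]

```text
time: 22.93
tcp_pos: [600.1, -203.4, 214.0]
tool_rot: [0.001, 1.0, 0.007, 0.004]
force: [0.5, -0.0, 0.3]
width: 93.8
grasp_force: 0.0
```

Run:
```python
from h import *
look("wrist",["tall_jar_center","stamp_center","short_jar_center"],"w9.png")
to(406,124.6,206,16.9)
```

```text
tall_jar_center 0.97 [313. 225.] [ 596.5 -201.7]
tall_jar_center 0.55 [117. 312.] [503.6  -3.3]
stamp_center 0.61 [310. 297.] [ 520.8 -199.4]
short_jar_center 0.76 [318. 360.] [ 445.9 -208.4]
tcp [ 597.2 -203.1  206.1] yaw 0.82 q [-1.0e-04  1.0e+00  7.2e-03 -5.0e-04] tool d [-1.864e+02 -3.304e+02  1.000e-01] az -0.281
```

View pics/w9.png

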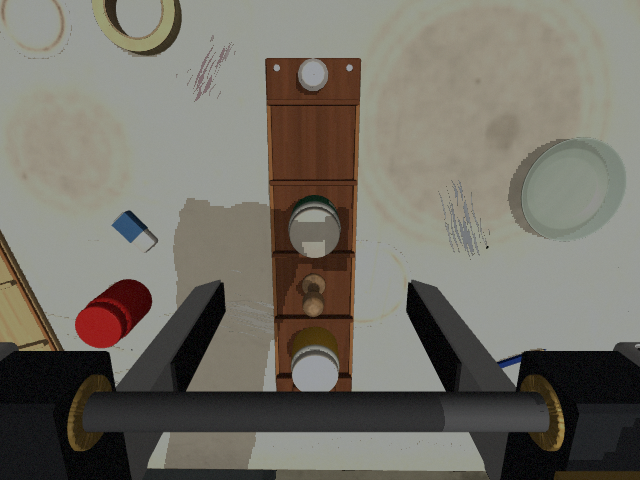

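The tall jar is upright in bay 3 at (314,225), and the stamp and short jar have not moved. Last comes the vase.

move_arm:
  motion:
    - [[0, 0, 0, -0.0085, -0.015, 0, 0.094], [0, 0, 0, -0.0169, -0.03, 0, 0.094], [0, 0, 0, -0.0169, -0.03, 0, 0.094], [0, 0, 0, -0.0169, -0.03, 0, 0.094], [0, 0, 0, -0.0169, -0.03, 0, 0.094], [0, 0, 0, -0.0169, -0.03, 0, 0.094], [0, 0, 0, -0.0169, -0.03, 0, 0.094], [0, 0, 0, -0.0169, -0.03, 0, 0.094], [0, 0, 0, -0.0169, -0.03, 0, 0.094], [0, 0, 0, -0.0169, -0.03, 0, 0.094], [0, 0, 0, -0.0169, -0.03, 0, 0.094], [0, 0, 0, -0.0085, -0.0155, 0, 0.094], [0, 0, -0.0937, 0, 0, 0, 0.094], [0, 0, -0.0937, 0, 0, 0, 0.094], [0, 0, -0.0937, 0, 0, 0, 0.094], [0, 0, 0, 0, 0, 0, 0.094]]

```text
time: 24.47
tcp_pos: [406.3, 124.6, 205.8]
tool_rot: [-0.0, 0.989, 0.15, -0.001]
force: [0.2, -0.5, -0.2]
width: 93.8
grasp_force: 0.0
```

Run:
```python
from h import *
look("wrist",["bud_vase_center"],"w10.png")
to(406,124.6,16,16.9)
```

```text
bud_vase_center 0.6 [313. 222.] [405.4 126.9]
tcp [406.6 124.5 206. ] yaw 16.73 q [-1.000e-04  9.894e-01  1.455e-01 -6.000e-04] tool d [ -0.5  -0.3 190. ] az -0.003
```

move_arm:
  motion:
    - [[0, 0, 0, 0, 0, 0.0315, 0.094], [0, 0, 0, 0, 0, 0.0315, 0.094], [0, 0, 0, 0, 0, 0.0315, 0.094], [0, 0, 0, 0, 0, 0.0315, 0.094], [0, 0, 0, 0, 0, 0.0315, 0.094], [0, 0, 0, 0, 0, 0.0305, 0.094], [0, 0, 0, 0, 0, 0, 0.094], [0, 0, 0, 0, 0, 0, 0], [0, 0, 0, 0, 0, 0, 0], [0, 0, 0, 0, 0, 0, 0], [0, 0, 0, 0, 0, 0, 0], [0, 0, 0, 0, 0, 0, 0], [0, 0, 0, 0, 0, 0, 0], [0, 0, 0, 0, 0, 0, 0], [0, 0, 0, 0, 0, 0, 0], [0, 0, 0, 0, 0, 0, 0], [0, 0, 0, 0, 0, 0, 0]]
  grip_force: 25

```text
time: 25.98
tcp_pos: [407.1, 124.6, 18.6]
tool_rot: [0.0, 0.989, 0.147, 0.0]
force: [-0.8, -1.6, 5.9]
width: 41.4
grasp_force: 25.0
```

move_arm:
  motion:
    - [[0, 0, 0, 0, 0, -0.02, 0], [0, 0, 0, 0, 0, -0.03, 0], [0, 0, 0, 0, 0, -0.035, 0], [0, 0, 0.0937, 0, 0, -0.035, 0], [0, 0, 0.0937, 0, 0, 0, 0], [0, 0, 0.0937, 0, 0, 0, 0], [0, 0, 0, 0.011, 0.0138, 0, 0], [0, 0, 0, 0.0218, 0.0276, 0, 0], [0, 0, 0, 0.0218, 0.0276, 0, 0], [0, 0, 0, 0.0218, 0.0276, 0, 0], [0, 0, 0, 0.0218, 0.0276, 0, 0], [0, 0, 0, 0.0218, 0.0276, 0, 0], [0, 0, 0, 0.0218, 0.0276, 0, 0], [0, 0, 0, 0.0218, 0.0276, 0, 0], [0, 0, 0, 0.0218, 0.0276, 0, 0], [0, 0, 0, 0.0218, 0.0276, 0, 0], [0, 0, 0, 0.0218, 0.0276, 0, 0], [0, 0, 0, 0.0218, 0.0276, 0, 0], [0, 0, 0, 0.011, 0.0138, 0, 0], [0, 0, 0, 0, 0, 0, 0]]

```text
time: 27.65
tcp_pos: [674.3, -206.7, 137.0]
tool_rot: [0.0, 1.0, 0.005, -0.0]
force: [0.1, -1.0, -0.7]
width: 41.3
grasp_force: 25.0
```

Run:
```python
from h import *
look("wrist",["bench_rack_knob"],"w11.png")
to(672.9,-202.5,18,0.83)
```

```text
bench_rack_knob 0.91 [305. 162.] [ 731.4 -197.5]
tcp [ 673.2 -202.8  137.5] yaw 0.79 q [-5.0e-04  1.0e+00  6.9e-03 -6.0e-04] tool d [ -0.3  -0.3 119.5] az -0.001
```

View pics/w11.png

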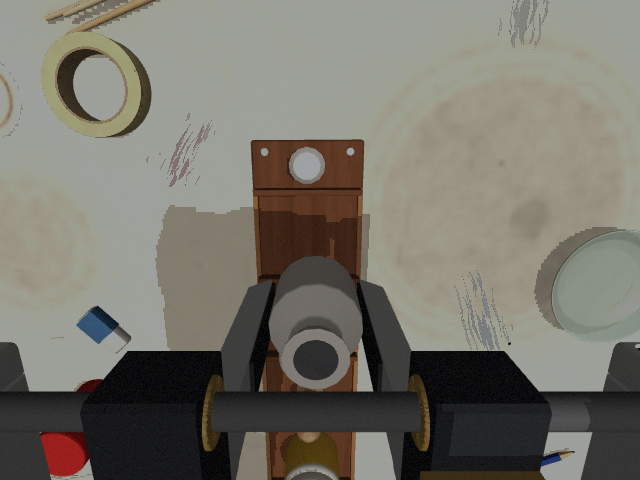

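The vase hangs at column 316, but the rack centre near this bay is at about 309, so the rack lies some 5 mm towards +y. That agrees with the knob measured at y≈-197. I shift 4.5 mm, then lower and release.

move_arm:
  motion:
    - [[0, 0, 0, 0, -0.0045, 0, 0], [0, 0, 0, 0, 0, 0.03, 0], [0, 0, 0, 0, 0, 0.03, 0], [0, 0, 0, 0, 0, 0.03, 0], [0, 0, 0, 0, 0, 0.018, 0], [0, 0, 0, 0, 0, 0.006, 0], [0, 0, 0, 0, 0, 0.005, 0], [0, 0, 0, 0, 0, 0, 0], [0, 0, 0, 0, 0, 0, 0.094], [0, 0, 0, 0, 0, 0, 0.094], [0, 0, 0, 0, 0, 0, 0.094], [0, 0, 0, 0, 0, 0, 0.094], [0, 0, 0, 0, 0, 0, 0.094], [0, 0, 0, 0, 0, 0, 0.094], [0, 0, 0, 0, 0, -0.015, 0.094], [0, 0, 0, 0, 0, -0.035, 0.094], [0, 0, 0, 0, 0, -0.035, 0.094], [0, 0, 0, 0, 0, -0.035, 0.094], [0, 0, 0, 0, 0, -0.035, 0.094], [0, 0, 0, 0, 0, -0.02, 0.094]]

```text
time: 29.42
tcp_pos: [674.5, -198.2, 200.1]
tool_rot: [0.001, 1.0, 0.007, 0.002]
force: [0.1, 0.2, 0.2]
width: 93.8
grasp_force: 0.0
```

Run:
```python
from h import *
look("wrist",["bud_vase_center","tall_jar_center","stamp_center","short_jar_center","bench_rack_knob"],"w12.png")
print(bot.get_obs()["force"],bot.get_obs()["time"])
```

```text
bud_vase_center 0.6 [315. 225.] [ 673.4 -197.5]
tall_jar_center 0.79 [124. 380.] [506.1  -2.7]
tall_jar_center 0.59 [317. 298.] [ 601.1 -200.6]
stamp_center 0.61 [315. 368.] [ 520.6 -199.4]
short_jar_center 0.23 [316. 299.] [ 597.5 -200.1]
bench_rack_knob 0.7 [318. 154.] [ 735.4 -199.7]
[0.22675868 0.06147478 0.70190161] 29.7167
```

View pics/w12.png

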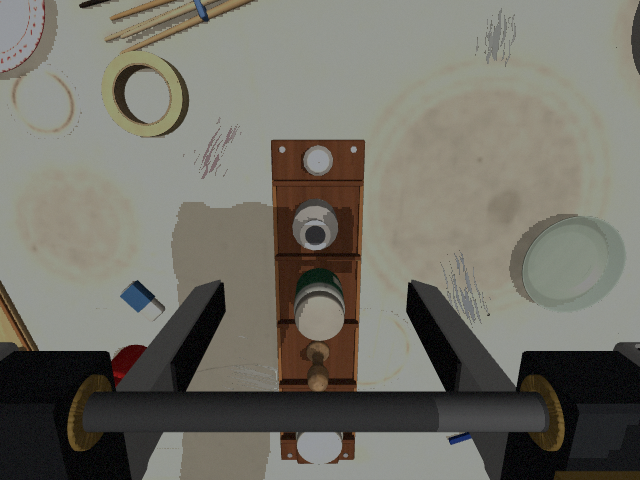

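All four stand upright and centred in the bench rack: vase (316,225), tall jar (319,300), stamp (318,365) and short jar (319,445). The gripper is clear of everything. I'm handing in.

```bash
python3 -c "
from bench import bot
print(bot.job_done())"
```

```text
the job is handed in; nothing more can be done
None
```

I handed the job in at about 30 s of the 128 s allowed. All four things stand upright in the bench rack in reverse order, and I saw no sign that the eraser or tape had moved; the hand-in returned no verdict.

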